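Sort mixed parts into the sample trays

ROBOT

A 6-joint arm with a two-finger parallel gripper is mounted at the origin on a cart in front of the work surface, level with it; the furniture and walls round the work are solid. World frame = base frame: x ahead of the robot, y to its left, z up, the work surface at z = 0. Lengths are in m, angles in degrees, forces in N, time in s.
With the tool pointing down it reaches from about 0.25 to 0.725 m from the base axis. Payload 9.7 kg.
Tool frame: the origin (TCP) lies on the mounting face of the last link; the fingertips stand 173 mm ahead of it and the grasp point (between the pads) lies 155 mm ahead of it; z points along the fingers, y is the line along which they close (so a half turn about z gives the same grasp; the last joint's range is limited). The gripper opens to 85 mm and grips with 20 to 120 N. Pads are 22 mm wide; open, the fingers measure 114 mm over their backs; the gripper's body (76 mm by 85 mm) begins 54 mm behind the grasp point. The pads swing forward as they close: fully open they stand 13 mm farther back than shut.
Start: joints at [74.198, 4.979, 10.078, 95.1, 0, 90], TCP at [0.15, 0.529, 0.405] pointing down, gripper open.
Joint ranges: [-179.16, 179.16], [-48.56, 103.87], [-65.8, 70.77], [-126.05, 130.52], [-82.76, 87.17], [-180, 180]. Speed limits (degrees/s): [127.2, 127.2, 147.25, 180, 180, 180].

INTERFACE

Orientations are given as [roll, pitch, yaw] about the fixed x, y, z axes, in that order (R = Rz(yaw) Ry(pitch) Rx(roll)).
In Python, from workcell import bot, camera, camera_model, outline_of, pinpoint gives the robot as it stands.
- The arm moves only by the tool move_arm, never from a script. Its arguments are lists of equal length, an entry for each row: "jaw": the closure, from 0 (fully open) to 1 (shut); "delta_pos": the shift along the world's x, y, z in m, a list of three; "yaw": the turn about the world's z in rad. In form: {"jaw": [jaw, ...], "delta_pos": [[dx, dy, dz], ...], "yaw": [yaw, ...]}. A call has 1 to 10 rows; each row shifts and turns the commanded pose from where the row before left it; what a row does not reach is not made up. A row lasts 1/12 s, in which the tool goes at most 41.7 mm and 7.16 degrees, less where a joint would pass 70% of its speed; a pose out of reach is approached as far as the arm can. A call with a gripper value outside its range is refused whole. The fingers move at their own pace and stop on an object; "force" is the grip in N (left out, the last holds). Time passes only in rows, so rows that do not move let the fingers close. It gives the time, the measured TCP pose, the force, the opening and the grip force at its end, in the units of the state.
- bot.get_obs(): the state, without advancing time (a new reading comes with each control period).
- camera(name): name is "side" or "top" or "wrist"; returns the picture (420x560x3 uint8, red, green, blue); there is no depth.
- camera_model(name): a dict with "fx", "fy", "cx", "cy" (pixels), "k1" (the pictures are not rectified: a ray, as slopes to the right and down, at radius r is drawn at 1 + k1 r^2 times it, then the intrinsics apply), "R" (3x3) and "t" (3): a world point X has camera coordinates R X + t. Camera axes: x right, y down, z forward; pixel columns grow to the right and rows downward; lengths in m; the calibration is good to about 2 mm. A picture is of the moment at which its call begins: read the wrist's pose just before it. camera_model takes no time and is no camera call; for the wrist camera it gives the pose at the moment of the call.
- bot.job_done(): hands the job in; it is judged then, once.
Trained networks look in the newest picture that a camera, given by its name, has taken for a name from the list of things; names that differ only in an ending like _2 or _b are one class to them, and where a whole thing is asked for, a point or a joint stands for the part that bears it (a point fixed in the world has none). Each returns a list of dicts, best first, with "confidence" (0 to 1); they miss things now and then, are a little off and sometimes report something else, mostly with a low value. They report only what shows in the picture. A call takes as long as a camera call.
- outline_of(camera, thing): "mask" (420x560 bool, what is visible of it) and "xy" ([column, row] in pixels, amid what is visible of it).
- pinpoint(camera, thing): "xy" ([column, row] in pixels: a listed point, or the origin of a listed thing).
The state is a dict: "time": time; "q": joint angles; "qd": joint speeds; "joint_efforts": joint torques, N m; "ee_pos": TCP position; "tcp_rot": TCP orientation; "wrist_force": force on the tool from outside, world axes, zero at the start; "torque": the same for the moment, N m; "opening": finger opening in m; "grasp_force": force on a finger pad.
Only numpy, scipy, OpenCV 4.12 (cv2) and the standard library are available. Lean on these libraries where they do the work, as an engineer would, in place of code of your own. Each camera call takes 0.05 s, during which the arm holds its last target. There are 200 camera calls.

TASK

The five loose parts at the front of the bench have got mixed up: put each one into the shallow grey two-bay tray that carries a fixed sample of its own kind (channel clips, stud blocks, finished clip assembly), one part to a bay, lying flat on the bay floor and the same way up as it lies now. Leave the steel gauge block that lies among them where it is.

Things in the scene. Friction and masses are not known exactly. Their poses are not given: they have to be found in the camera images.
- clip_a: loose black channel clip, a plain U-shaped block 19 mm wide (x) by 35 mm long (y) by 19 mm high, without stud or plate; 12 g; one of two alike. Origin: centre of its underside, z up; grip it across its x at the middle
- clip_b: loose black channel clip, a plain U-shaped block 19 mm wide (x) by 35 mm long (y) by 19 mm high, without stud or plate; 12 g; the other of the two. Origin: centre of its underside, z up; grip it across its x at the middle
- block_a: loose black block with a round stud on top, 18 mm wide (x) by 27 mm long (y); the body is about 14 mm high, the stud's top 24 mm; 12 g; one of two alike. Origin: centre of its underside, z up; grip it low across its x at the middle
- block_b: loose black block with a round stud on top, 18 mm wide (x) by 27 mm long (y); the body is about 14 mm high, the stud's top 24 mm; 12 g; the other of the two. Origin: centre of its underside, z up; grip it low across its x at the middle
- assembly: loose finished assembly: a black block, 18 mm wide (x), at one end of a light metal strap plate 16 mm wide (x), 46 mm long (y) and 2 mm thick; the block runs from y = -4 to +23 mm and to 17 mm height; 30 g. Origin: under the middle of the plate, z up; grip it across x on the block, at y = +9 mm
- tray_clip: fixed shallow grey tray with a fixed sample channel clip on its shelf. Two bays, each 70 mm (x) by 66 (y) inside, centred at x 0, y +34.5 and -34.5 mm; outer 76x141. Floor 3 mm over the bench; walls and divider 3 mm thick, tops at 10 mm. Sample shelf 10 mm high on the +x side out to x 77 mm; sample at x 57 mm, its top at 29 mm. Origin: bench level under the divider's middle, z up
- tray_block: fixed shallow grey tray with a fixed sample stud block on its shelf. Two bays, each 70 mm (x) by 66 (y) inside, centred at x 0, y +34.5 and -34.5 mm; outer 76x141. Floor 3 mm over the bench; walls and divider 3 mm thick, tops at 10 mm. Sample shelf 10 mm high on the +x side out to x 77 mm; sample at x 57 mm, its top at 34 mm. Origin: bench level under the divider's middle, z up
- tray_assembly: fixed shallow grey tray with a fixed sample assembly (use either bay) on its shelf. Two bays, each 70 mm (x) by 66 (y) inside, centred at x 0, y +34.5 and -34.5 mm; outer 76x141. Floor 3 mm over the bench; walls and divider 3 mm thick, tops at 10 mm. Sample shelf 10 mm high on the +x side out to x 77 mm; sample at x 57 mm, its top at 28 mm. Origin: bench level under the divider's middle, z up
- gauge_block: loose ground steel setting block, 25 x 50 x 25 mm high, lying among the parts; to be left alone. Origin: centre of its underside, long side along y
- clamp_fixture: fixed clamping fixture, base plate 110 (x) by 170 (y) by 12 mm high; its red lever stands upright at about x = -10, y = -70 mm of this frame, its top 161 mm above the bench: carry parts round or over it. No part of the job. Origin: on the bench under the plate, about its middle

How it is judged (in metres and radians):
At the end, for the whole second after the job is handed in: Clips one per bay in the clip-sample tray, blocks one per bay in the block-sample tray, assembly in either bay of its tray: upright (tilt under 0.15 rad), underside within 3 mm of the floor, origin 8 to 61 mm from the divider and within 29 mm of the tray's y axis, released, at rest ((((x of clip_a in the frame of tray_clip between -0.029 and 0.029 m and y of clip_a in the frame of tray_clip between 0.008 and 0.061 m and z of clip_a in the frame of tray_clip between 0 and 0.006 m and angle between clip_a's own z axis and vertical below 0.15 rad) and (x of clip_b in the frame of tray_clip between -0.029 and 0.029 m and y of clip_b in the frame of tray_clip between -0.061 and -0.008 m and z of clip_b in the frame of tray_clip between 0 and 0.006 m and angle between clip_b's own z axis and vertical below 0.15 rad)) or ((x of clip_a in the frame of tray_clip between -0.029 and 0.029 m and y of clip_a in the frame of tray_clip between -0.061 and -0.008 m and z of clip_a in the frame of tray_clip between 0 and 0.006 m and angle between clip_a's own z axis and vertical below 0.15 rad) and (x of clip_b in the frame of tray_clip between -0.029 and 0.029 m and y of clip_b in the frame of tray_clip between 0.008 and 0.061 m and z of clip_b in the frame of tray_clip between 0 and 0.006 m and angle between clip_b's own z axis and vertical below 0.15 rad))) and (((x of block_a in the frame of tray_block between -0.029 and 0.029 m and y of block_a in the frame of tray_block between 0.008 and 0.061 m and z of block_a in the frame of tray_block between 0 and 0.006 m and angle between block_a's own z axis and vertical below 0.15 rad) and (x of block_b in the frame of tray_block between -0.029 and 0.029 m and y of block_b in the frame of tray_block between -0.061 and -0.008 m and z of block_b in the frame of tray_block between 0 and 0.006 m and angle between block_b's own z axis and vertical below 0.15 rad)) or ((x of block_a in the frame of tray_block between -0.029 and 0.029 m and y of block_a in the frame of tray_block between -0.061 and -0.008 m and z of block_a in the frame of tray_block between 0 and 0.006 m and angle between block_a's own z axis and vertical below 0.15 rad) and (x of block_b in the frame of tray_block between -0.029 and 0.029 m and y of block_b in the frame of tray_block between 0.008 and 0.061 m and z of block_b in the frame of tray_block between 0 and 0.006 m and angle between block_b's own z axis and vertical below 0.15 rad))) and ((x of assembly in the frame of tray_assembly between -0.029 and 0.029 m and y of assembly in the frame of tray_assembly between 0.008 and 0.061 m and z of assembly in the frame of tray_assembly between 0 and 0.006 m and angle between assembly's own z axis and vertical below 0.15 rad) or (x of assembly in the frame of tray_assembly between -0.029 and 0.029 m and y of assembly in the frame of tray_assembly between -0.061 and -0.008 m and z of assembly in the frame of tray_assembly between 0 and 0.006 m and angle between assembly's own z axis and vertical below 0.15 rad)) and linear speed of each of clip_a, clip_b, block_a, block_b, assembly below 0.02 m/s); the robot touches nothing.
It fails at once if the gauge block is moved more than 20 mm (distance of gauge_block from where it was at the start of the episode above 0.02 m).
It also fails if it takes over 128 s, if anything falls off the work surface, if the arm or the gripper's body presses on something with over 40 N, if the wrist force passes 120 N, or if a joint passes its speed limit or range.

## Working session

There is one attempt and no reset: what is moved stays moved. The work goes in short steps, Python scripts to look and compute and a tool call to move; the robot and the scene stay as the last step left them, time stands still between calls to the robot, and variables do not carry over. Pictures are saved under pics/ and viewed, at most 14 in all, crops included, and the job is handed in when it is done.

Besides the shell and the picture viewer there is one more tool, called after "Call:" by a JSON object that holds its "method" and its "body", one argument or row to a line. move_arm: Moves the arm, as the interface text tells. Its arguments: {"type":"object","properties":{"jaw":{"type":"array"},"delta_pos":{"type":"array"},"yaw":{"type":"array"},"force":{"type":"number"}},"required":["jaw","delta_pos","yaw"]}

```bash
mkdir -p pics; python3 - <<'E'
from workcell import bot,camera,camera_model
import cv2
o=bot.get_obs();print(o)
for n in("top","side"):
    im=camera(n);cv2.imwrite(f"pics/{n}0.png",im[:,:,::-1]);m=camera_model(n);print(n,m)
print(camera_model("wrist"))
E
```

```text
{'time': 0.0, 'q': array([ 7.41987000e+01,  5.01069567e+00,  1.00333708e+01,  9.50985647e+01,
       -1.30847766e-04,  8.99997956e+01]), 'qd': array([-0.00578302,  0.02471237,  0.02263638,  0.02200496,  0.07204785,
        0.04615886]), 'joint_efforts': array([-4.09832501e-03, -5.20391357e+01,  4.64806151e+01,  1.61282031e-02,
       -2.64201080e-04, -7.03210802e-06]), 'ee_pos': array([0.14976656, 0.52921703, 0.40397709]), 'tcp_rot': array([-1.79924110e+02,  1.30576965e-04,  1.64198905e+02]), 'wrist_force': array([ 0.10410695, -0.03051856,  0.04268125]), 'torque': array([-0.00163081,  0.00203544,  0.00422796]), 'grasp_force': 0.0, 'opening': 0.08574652266968462}
top {'fx': 501.9827906730039, 'fy': 501.9827906730039, 'cx': 283.6214201209941, 'cy': 215.18571617132184, 'k1': -0.014847656544653543, 'R': array([[ 0.01097004, -0.99974747,  0.01961284],
       [-0.99137981, -0.01343499, -0.13032871],
       [ 0.1305593 , -0.01801407, -0.99127684]]), 't': array([-0.06495619,  0.52162403,  1.34965518])}
side {'fx': 450.0043011797505, 'fy': 450.0043011797505, 'cx': 274.990755416699, 'cy': 210.8152553583117, 'k1': -0.07826671492861702, 'R': array([[ 0.90416438, -0.42709721,  0.00864583],
       [-0.26817278, -0.5832431 , -0.76675345],
       [ 0.33252088,  0.69095258, -0.64188348]]), 't': array([-0.49574928,  0.12450787,  1.03680271])}
{'fx': 321.29492651473305, 'fy': 321.29492651473305, 'cx': 277.92325533223277, 'cy': 207.94020502556359, 'k1': -0.03335037667373219, 'R': array([[ 2.73616834e-01,  9.61838655e-01, -4.80511794e-04],
       [ 9.27584021e-01, -2.63740123e-01,  2.64629990e-01],
       [ 2.54404623e-01, -7.28529350e-02, -9.64349904e-01]]), 't': array([-0.5496346 , -0.03318347,  0.37863417])}
```

View pics/top0.png

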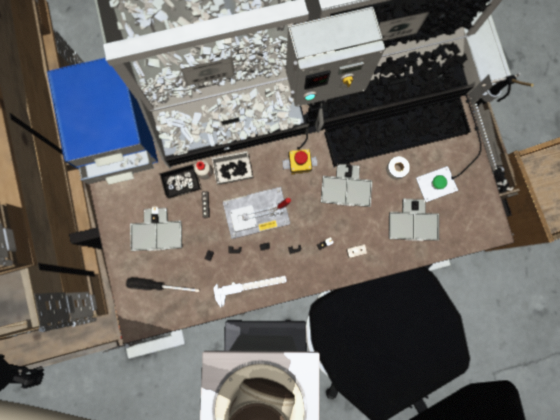

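View pics/side0.png

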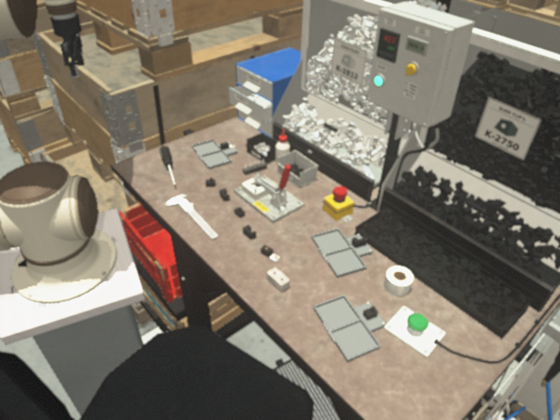

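The top view shows the parts in a row at about (210,255), (235,250), (265,246), (295,249) and (325,243), with the gauge block at (357,251). The trays are at about (157,232), (346,188) and (414,225). The side view shows the same layout, and the red lever stands at about (285,178).

```bash
cat > h.py <<'E'
from workcell import bot,camera,camera_model,outline_of,pinpoint
import cv2,numpy as np
def proj(m,X):
    c=np.asarray(m["R"])@np.asarray(X,float)+m["t"]; s=c[:2]/c[2]; s=s*(1+m["k1"]*(s@s))
    return s*m["fx"]+[m["cx"],m["cy"]]
def ray(m,uv):
    d=(np.asarray(uv,float)-[m["cx"],m["cy"]])/m["fx"]; s=d.copy()
    for _ in range(8): s=d/(1+m["k1"]*(s@s))
    R=np.asarray(m["R"]); v=R.T@np.append(s,1); return -R.T@np.asarray(m["t"]), v/np.linalg.norm(v)
def onz(m,uv,z):
    c,v=ray(m,uv); return c+v*(z-c[2])/v[2]
def tri(obs):
    A=np.zeros((3,3));b=np.zeros(3)
    for m,uv in obs:
        c,v=ray(m,uv);P=np.eye(3)-np.outer(v,v);A+=P;b+=P@c
    return np.linalg.solve(A,b)
NAMES=["clip_a","block_a","assembly","gauge_block","tray_clip","tray_block","tray_assembly"]
E
python3 - <<'E'
from h import *
np.set_printoptions(precision=4,suppress=True)
for n in("top","side"):
    im=camera(n);m=camera_model(n)
    for t in NAMES:
        z=0.003 if 0 else 0.
        for d in pinpoint(n,t):
            if d["confidence"]>.15: print(n,t,round(d["confidence"],2),np.round(d["xy"],1),onz(m,d["xy"],z)[:2])
im=camera("top");c=cv2.resize(im[165:275,120:450],None,fx=2.4,fy=2.4,interpolation=cv2.INTER_CUBIC)
cv2.imwrite("pics/topc.png",c[:,:,::-1])
E
```

```text
top clip_a 0.56 [290.6 250.8] [ 0.4266 -0.0799]
top clip_a 0.54 [235.8 248. ] [0.4325 0.0737]
top block_a 0.56 [206.9 248.5] [0.4301 0.1543]
top block_a 0.52 [266.6 244.2] [ 0.4442 -0.0123]
top assembly 0.6 [324.1 244.4] [ 0.4457 -0.1739]
top assembly 0.27 [236.5 252.5] [0.42   0.0714]
top tray_clip 0.72 [348.  193.1] [ 0.593  -0.2421]
top tray_block 0.67 [413.  222.4] [ 0.5113 -0.4269]
top tray_assembly 0.72 [156.9 235.3] [0.4653 0.2953]
top tray_assembly 0.4 [346.7 190.2] [ 0.6013 -0.2385]
side clip_a 0.63 [222.7 197.3] [0.4275 0.0806]
side clip_a 0.48 [247.3 232.7] [ 0.4339 -0.0799]
side block_a 0.59 [209.8 183.8] [0.4156 0.1546]
side block_a 0.38 [236.9 210. ] [0.4429 0.0135]
side assembly 0.51 [269.3 253.3] [ 0.4537 -0.1686]
side gauge_block 0.56 [277.2 282.9] [ 0.4309 -0.26  ]
side tray_clip 0.96 [339.  252.3] [ 0.6065 -0.2358]
side tray_block 0.66 [345.7 326.7] [ 0.5071 -0.4251]
side tray_block 0.52 [223.1 199.4] [0.4253 0.0714]
side tray_assembly 0.59 [208.5 156.6] [0.4579 0.2909]
side tray_assembly 0.26 [269.2 254.7] [ 0.4515 -0.1728]
```

View pics/topc.png

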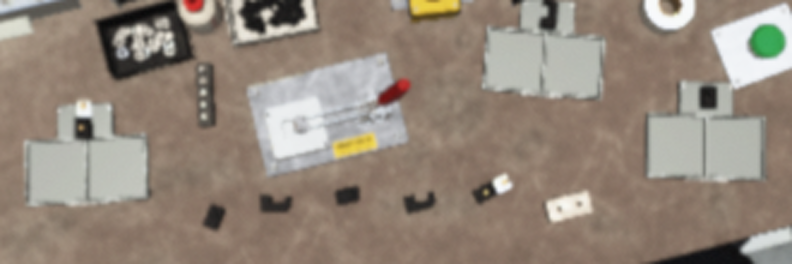

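The crop confirms the kinds by sample: the left tray holds the assembly sample (strap plate), the middle tray the U clip, and the right tray the stud block. The loose parts, left to right, are block, clip, block, clip, assembly and then the white gauge block. Next I'll take wrist views from nearer.

```bash
python3 - <<'E'
from h import *
from scipy.spatial.transform import Rotation as Ro
o=bot.get_obs();m=camera_model("wrist");T=Ro.from_euler("xyz",o["tcp_rot"],degrees=True).as_matrix()
R=np.asarray(m["R"]);C=-R.T@m["t"]
print("cam off tool",T.T@(C-o["ee_pos"]),"axis tool",T.T@R[2],"right",T.T@R[0])
E
```

```text
cam off tool [ 6.74508927e-02 -5.08534446e-05  3.04127967e-02] axis tool [-2.64627842e-01  2.97048326e-04  9.64350568e-01] right [-1.36825565e-03  9.99998830e-01 -6.83492643e-04]
```

Call:
{"method": "move_arm", "body": {
  "jaw": [0,0,0,0,0,0,0,0,0,0],
  "delta_pos": [
    [0.02,-0.04,0],
    [0.02,-0.036,0],
    [0.02,-0.036,0],
    [0.02,-0.036,0],
    [0.02,-0.036,0],
    [0.02,-0.036,0],
    [0.02,-0.036,0],
    [0.02,-0.036,0],
    [0.02,-0.036,0],
    [0.02,-0.036,0]
  ],
  "yaw": [-0.12,-0.12,-0.12,-0.12,-0.12,-0.12,-0.12,-0.12,-0.12,-0.12]
}}

```text
time: 1.78
ee_pos: [0.3486, 0.166, 0.405]
tcp_rot: [179.9, -0.0, 95.1]
wrist_force: [0.7, 1.0, 0.3]
opening: 0.0853
grasp_force: 0.0
```

Call:
{"method": "move_arm", "body": {
  "jaw": [0,0,0,0],
  "delta_pos": [
    [0.03,-0.02,-0.025],
    [0.03,-0.02,-0.025],
    [0.02,-0.02,-0.025],
    [0,0,0]
  ],
  "yaw": [-0.088,0,0,0]
}}

```text
time: 2.12
ee_pos: [0.4271, 0.1071, 0.3273]
tcp_rot: [-179.7, 0.1, 90.2]
wrist_force: [0.1, 1.1, -1.0]
opening: 0.0854
grasp_force: 0.0
```

```bash
cat > look.py <<'E'
from h import *
import sys,pickle
tag=sys.argv[1]; names=sys.argv[2].split(",")
m=camera_model("wrist");im=camera("wrist");m2=camera_model("wrist")
print("drift",np.abs(np.asarray(m["t"])-m2["t"]).max(),bot.get_obs()["time"])
cv2.imwrite(f"pics/{tag}.png",im[:,:,::-1])
out={}
for t in names:
    P=[(d["confidence"],d["xy"]) for d in pinpoint("wrist",t) if d["confidence"]>.2]
    O=[(d["confidence"],d["xy"],d["mask"]) for d in outline_of("wrist",t) if d["confidence"]>.2]
    for c,u in P: print(t,"pin",round(c,2),np.round(u,1),np.round(onz(m,u,0)[:2],4))
    for c,u,k in O: print(t,"out",round(c,2),np.round(u,1),int(k.sum()))
    out[t]=(P,O)
pickle.dump((m,out),open(tag+".pkl","wb"))
E
python3 look.py w1 clip_a,block_a,assembly,gauge_block,tray_assembly
```

```text
drift 0.002149259509946433 2.1667
clip_a out 0.67 [282.9 219.3] 671
block_a pin 0.91 [291.8 300.8] [ 0.4396 -0.0084]
block_a pin 0.65 [262.4 147.9] [0.4107 0.1489]
block_a out 0.8 [261.4 147.4] 595
block_a out 0.62 [292.6 301.5] 552
tray_assembly out 0.82 [329.9  29.1] 5291
```

Call:
{"method": "move_arm", "body": {
  "jaw": [0,0,0,0,0,0],
  "delta_pos": [
    [0,-0.04,0],
    [0,-0.04,0],
    [0,-0.04,0],
    [0,-0.04,0],
    [0,-0.02,0],
    [0,0,0]
  ],
  "yaw": [0,0,0,0,0,0]
}}

```text
time: 3.17
ee_pos: [0.4251, -0.0729, 0.3323]
tcp_rot: [180.0, 0.0, 90.2]
wrist_force: [-0.2, 0.8, 0.1]
opening: 0.0855
grasp_force: 0.0
```

```bash
python3 look.py w2 clip_a,block_a,assembly,gauge_block,tray_clip,tray_block
```

```text
drift 0.0014890615325531542 3.2167
clip_a pin 0.84 [281.8 206.4] [ 0.4285 -0.0872]
clip_a pin 0.63 [282.5  17. ] [0.4283 0.0788]
clip_a out 0.98 [284.4 210.4] 678
clip_a out 0.68 [282.9  16.6] 720
block_a pin 0.75 [296.3 116.5] [ 0.4413 -0.0028]
block_a out 0.57 [295. 120.] 622
assembly pin 0.93 [299.6 290.2] [ 0.4477 -0.1784]
assembly out 0.7 [295.8 290.1] 759
gauge_block pin 0.7 [282.2 354.9] [ 0.4299 -0.2599]
gauge_block out 0.54 [280.8 348.1] 338
tray_clip out 0.63 [463.  293.4] 1588
tray_block pin 0.73 [281.3 355.7] [ 0.4289 -0.261 ]
```

View pics/w1.png

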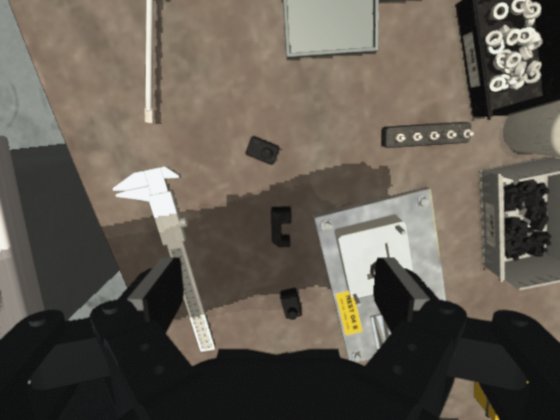

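View pics/w2.png

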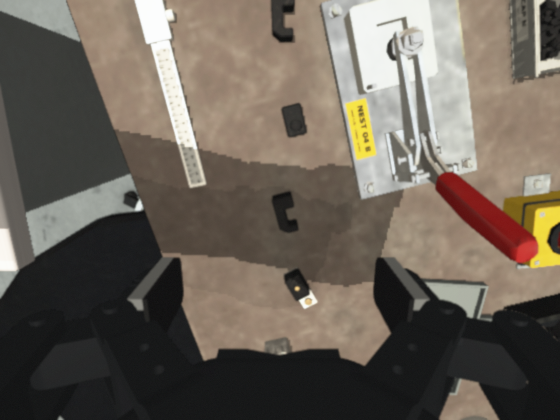

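Both wrist views show image right as +x and down as -y. The clips' U openings face +x, at w1 (282,227), w2 (283,17) and w2 (285,212). The blocks are at w1 (262,149) and w1 (291,303). The assembly is at w2 (300,288), block end up-left. The gauge block is at w2 (278,347), and the fixture plate is close to the middle block. The mask geometry gives positions, heights and angles.

```bash
cat > meas.py <<'E'
from h import *
import pickle
np.set_printoptions(precision=4,suppress=True)
V={}
for n in("w1","w2"): V[n]=pickle.load(open(n+".pkl","rb"))
for n in("top","side"):
    camera(n);m=camera_model(n);out={}
    for t in NAMES: out[t]=([],[(d["confidence"],d["xy"],d["mask"]) for d in outline_of(n,t) if d["confidence"]>.2])
    V[n]=(m,out)
H=dict(clip_a=.019,block_a=.014,assembly=.010,gauge_block=.025,tray_clip=.01,tray_block=.01,tray_assembly=.01)
allc={}
for n,(m,out) in V.items():
    for t,(P,O) in out.items():
        for c,u,k in O:
            ctr,_=cv2.findContours(k.astype(np.uint8),cv2.RETR_EXTERNAL,cv2.CHAIN_APPROX_NONE)
            p=max(ctr,key=cv2.contourArea)[:,0]
            w=np.array([onz(m,q,H[t])[:2] for q in p],np.float32)*1000
            (cx,cy),(a,b),an=cv2.minAreaRect(w)
            if a<b: an+=90; a,b=b,a
            an=(an-90+90)%180-90   # angle of long axis from world y
            cen=np.argwhere(k).mean(0)[::-1]
            print(n,t,round(c,2),"rect c",np.round([cx,cy],1),"size",np.round([a,b],1),"longaxis vs y",round(an,1))
            allc.setdefault(t,[]).append((n,m,cen,np.array([cx,cy])))
for t,l in allc.items():
    used=set()
    for i,x in enumerate(l):
        if i in used: continue
        g=[j for j in range(len(l)) if np.linalg.norm(l[j][3]-x[3])<30]; used|=set(g)
        if len(g)>1:
            X=tri([(l[j][1],l[j][2]) for j in g]); 
            print("TRI",t,[l[j][0] for j in g],X,"res px",[np.round(np.linalg.norm(proj(l[j][1],X)-l[j][2]),1) for j in g])
E
python3 meas.py
```

```text
w1 clip_a 0.67 rect c [426.9  79.9] size [38.4 18.1] longaxis vs y 0.2
w1 block_a 0.8 rect c [410.9 148.4] size [26.3 17.7] longaxis vs y 68.1
w1 block_a 0.62 rect c [437.5  -3.1] size [35.7 18.8] longaxis vs y 13.6
w1 tray_assembly 0.82 rect c [468.3 245.1] size [78.9 43.2] longaxis vs y -89.6
w2 clip_a 0.98 rect c [430.8 -87.7] size [38.7 19.2] longaxis vs y 13.4
w2 clip_a 0.68 rect c [427.6  70.8] size [29.9 17.4] longaxis vs y -0.2
w2 block_a 0.57 rect c [437.9  -5.9] size [26.4 17.6] longaxis vs y 14.6
w2 assembly 0.7 rect c [ 446.1 -170.5] size [46.4 20.8] longaxis vs y 29.6
w2 gauge_block 0.54 rect c [ 423.4 -228.1] size [24.9 19.4] longaxis vs y -75.9
w2 tray_clip 0.63 rect c [ 616.8 -175.2] size [93.  38.2] longaxis vs y 56.4
top clip_a 0.6 rect c [424.3  77. ] size [33.2 19.3] longaxis vs y 0.7
top block_a 0.56 rect c [409.2 147.1] size [29.5 22.4] longaxis vs y 64.9
top gauge_block 0.51 rect c [ 427.2 -260.7] size [54.6 27.5] longaxis vs y 11.9
top tray_clip 0.62 rect c [ 616.4 -236. ] size [142.  119.5] longaxis vs y -2.6
top tray_block 0.66 rect c [ 518.1 -425.7] size [1
[... 790 characters left out ...]
[38.7 25.4] longaxis vs y -19.4
TRI clip_a ['w1', 'w2', 'top', 'side'] [0.4278 0.077  0.0099] res px [np.float64(2.1), np.float64(4.0), np.float64(1.1), np.float64(1.8)]
TRI block_a ['w1', 'top', 'side'] [0.4121 0.1472 0.0126] res px [np.float64(1.9), np.float64(0.9), np.float64(1.3)]
TRI block_a ['w1', 'w2', 'side'] [ 0.4396 -0.0063  0.0086] res px [np.float64(2.0), np.float64(1.7), np.float64(1.3)]
TRI gauge_block ['top', 'side'] [ 0.4287 -0.2633  0.0173] res px [np.float64(0.4), np.float64(0.5)]
TRI tray_clip ['top', 'side'] [ 0.6097 -0.2382  0.0052] res px [np.float64(0.9), np.float64(1.1)]
TRI tray_block ['top', 'side'] [ 0.5123 -0.4284  0.0037] res px [np.float64(0.8), np.float64(1.1)]
```

Sizes, heights and angles agree with the description. I'll start with clip_b at (0.430, -0.086), turned 13°, with the jaws pre-closed to about 32 mm.

Call:
{"method": "move_arm", "body": {
  "jaw": [0.62,0.62,0.62,0.62,0.62,0.62,0.62],
  "delta_pos": [
    [0.005,-0.013,-0.02],
    [0,0,-0.03],
    [0,0,-0.03],
    [0,0,-0.03],
    [0,0,-0.02],
    [0,0,0],
    [0,0,0]
  ],
  "yaw": [0.12,0.107,0,0,0,0,0],
  "force": 30
}}

```text
time: 5.2
ee_pos: [0.4301, -0.083, 0.202]
tcp_rot: [-179.9, -0.0, 103.4]
wrist_force: [0.2, -0.9, 0.7]
opening: 0.0323
grasp_force: 0.0
```

```bash
python3 - <<'E'
from h import *
im=camera("wrist");cv2.imwrite("pics/w3.png",im[:,:,::-1])
m=camera_model("wrist");o=bot.get_obs();print(o["time"],o["opening"],o["ee_pos"])
print(proj(m,[.43,-.086,.019]))
E
```

```text
5.25 0.0323078318893093 [ 0.43064487 -0.08308059  0.20323356]
[276.32980376 259.26260176]
```

View pics/w3.png

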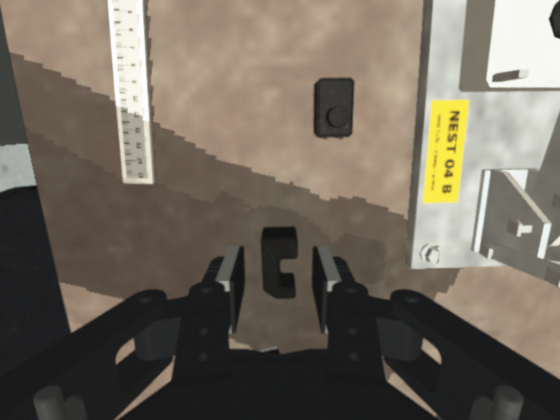

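The clip lies centred between the fingers, from row 228 to 298 (middle about (280,262)). I'll shift -4 mm in y, descend and grip.

Call:
{"method": "move_arm", "body": {
  "jaw": [0.62,0.62,0.62,0.85,0.85,0.85,0.85],
  "delta_pos": [
    [0,-0.004,-0.012],
    [0,0,-0.012],
    [0,0,0],
    [0,0,0],
    [0,0,0],
    [0,0,0],
    [0,0,0]
  ],
  "yaw": [0,0,0,0,0,0,0],
  "force": 30
}}

```text
time: 5.83
ee_pos: [0.4306, -0.087, 0.1786]
tcp_rot: [180.0, 0.0, 103.4]
wrist_force: [-0.3, 0.3, -0.2]
opening: 0.0181
grasp_force: 31.7
```

Call:
{"method": "move_arm", "body": {
  "jaw": [0.85,0.85,0.85,0.85,0.85,0.85,0.85,0.85,0.85,0.85],
  "delta_pos": [
    [0,0,0.03],
    [0,0,0.04],
    [0,0,0.04],
    [0,0,0.04],
    [0.01,-0.03,0.025],
    [0.02,-0.034,0.015],
    [0.034,-0.03,0],
    [0.034,-0.03,0],
    [0.034,-0.03,0],
    [0.034,-0.03,0]
  ],
  "yaw": [0,0,0,0,-0.1,-0.1,-0.085,0,0,0]
}}

```text
time: 6.67
ee_pos: [0.5863, -0.2624, 0.3682]
tcp_rot: [179.9, 0.0, 87.1]
wrist_force: [0.3, 0.3, 1.4]
opening: 0.0183
grasp_force: 31.8
```

Call:
{"method": "move_arm", "body": {
  "jaw": [0.85,0.85],
  "delta_pos": [
    [0,0,0],
    [0,0,0]
  ],
  "yaw": [0,0]
}}

```text
time: 6.83
ee_pos: [0.5867, -0.2624, 0.3647]
tcp_rot: [-179.7, -0.1, 87.0]
wrist_force: [-0.9, -0.1, 0.3]
opening: 0.0182
grasp_force: 31.8
```

```bash
python3 look.py w4 tray_clip; python3 - <<'E'
from h import *
import pickle
print(bot.get_obs()["ee_pos"],bot.get_obs()["opening"])
m,o=pickle.load(open("w4.pkl","rb"))
im=cv2.imread("pics/w4.png")
from math import *
th=radians(-3);c=np.array([.598,-.237])
def P(x,y,z): return tuple(np.int32(proj(m,[c[0]+cos(th)*x-sin(th)*y,c[1]+sin(th)*x+cos(th)*y,z])))
q=[P(x,y,.01) for x,y in((-.038,-.0705),(.038,-.0705),(.038,.0705),(-.038,.0705))]
cv2.polylines(im,[np.array(q)],True,(0,0,255),1)
cv2.imwrite("pics/w4d.png",im)
E
```

```text
drift 0.0006044252318956889 6.8833
tray_clip pin 0.68 [289.7 159.4] [ 0.5983 -0.2347]
tray_clip out 0.8 [298.6 158.4] 13059
[ 0.58448369 -0.26026459  0.36894309] 0.018065025482053
```

View pics/w4d.png

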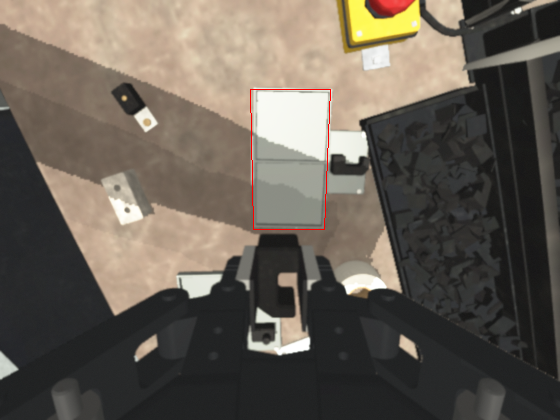

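The picture shows the tray overlay fitting to within 2 px, and the clip held square. The bay centre is +12 mm x and -9 mm y from here.

Call:
{"method": "move_arm", "body": {
  "jaw": [0.85,0.85,0.85,0.85,0.85,0.85,0.85,0.85],
  "delta_pos": [
    [0.012,-0.009,-0.03],
    [0,0,-0.04],
    [0,0,-0.04],
    [0,0,-0.035],
    [0,0,-0.02],
    [0,0,-0.01],
    [0,0,-0.007],
    [0,0,0]
  ],
  "yaw": [0,0,0,0,0,0,0,0]
}}

```text
time: 7.65
ee_pos: [0.5968, -0.2694, 0.1868]
tcp_rot: [179.9, 0.0, 87.1]
wrist_force: [0.2, -0.0, -0.3]
opening: 0.0179
grasp_force: 31.8
```

Call:
{"method": "move_arm", "body": {
  "jaw": [0.85,0.85,0.66,0.66,0.66,0.66,0.66,0.66,0.66,0.66],
  "delta_pos": [
    [0,0,-0.004],
    [0,0,0],
    [0,0,0],
    [0,0,0],
    [0,0,0],
    [0,0,0],
    [0,0,0.02],
    [0,0,0.04],
    [0,0,0.04],
    [0,0,0.04]
  ],
  "yaw": [0,0,0,0,0,0,0,0,0,0]
}}

```text
time: 8.48
ee_pos: [0.5968, -0.2698, 0.3235]
tcp_rot: [-180.0, -0.0, 87.1]
wrist_force: [1.2, 0.1, 0.6]
opening: 0.029
grasp_force: 0.0
```

Call:
{"method": "move_arm", "body": {
  "jaw": [0.62,0.62,0.62,0.62,0.62,0.62,0.62,0.62],
  "delta_pos": [
    [-0.025,0.017,0.01],
    [-0.032,0.022,0],
    [-0.032,0.022,0],
    [-0.032,0.022,-0.02],
    [-0.032,0.021,-0.03],
    [0,0,-0.03],
    [0,0,-0.02],
    [0,0,0]
  ],
  "yaw": [0.11,0.115,0.115,0.115,0.112,0,0,0]
}}

```text
time: 9.15
ee_pos: [0.4486, -0.1692, 0.2337]
tcp_rot: [-179.8, -0.2, 119.6]
wrist_force: [-1.1, 0.2, -0.2]
opening: 0.0329
grasp_force: 0.0
```

```bash
python3 look.py w5 assembly,clip_a; python3 - <<'E'
from h import *
import pickle
print(bot.get_obs()["ee_pos"],bot.get_obs()["tcp_rot"])
m,o=pickle.load(open("w5.pkl","rb"))
im=cv2.imread("pics/w5.png")
th=np.radians(29.6);c=np.array([.448,-.174])
def P(x,y,z): return tuple(np.int32(proj(m,[c[0]+np.cos(th)*x-np.sin(th)*y,c[1]+np.sin(th)*x+np.cos(th)*y,z])))
for z,ya,yb,w in((.002,-.023,.023,.008),(.017,-.004,.023,.009)):
    q=[P(x,y,z) for x,y in((-w,ya),(w,ya),(w,yb),(-w,yb))]
    cv2.polylines(im,[np.array(q)],True,(0,0,255),1)
cv2.imwrite("pics/w5d.png",im)
E
```

```text
drift 0.001373010579961087 9.2
assembly pin 0.79 [273.4 235.3] [ 0.4482 -0.177 ]
assembly out 0.58 [272.5 231.9] 1721
[ 0.45092599 -0.17028496  0.23894603] [1.79918075e+02 9.83238107e-02 1.19550176e+02]
```

View pics/w5d.png

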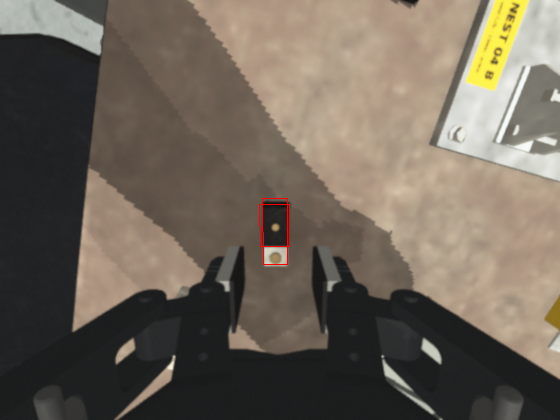

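The assembly overlay fits within about 1 px, with the block at (275,225) and the plate below it. I'll move to the grip point, descend and close.

Call:
{"method": "move_arm", "body": {
  "jaw": [0.62,0.62,0.62,0.62,0.85,0.85,0.85,0.85],
  "delta_pos": [
    [-0.006,0.004,-0.02],
    [0,0,-0.024],
    [0,0,-0.013],
    [0,0,0],
    [0,0,0],
    [0,0,0],
    [0,0,0],
    [0,0,0]
  ],
  "yaw": [0,0,0,0,0,0,0,0],
  "force": 30
}}

```text
time: 10.07
ee_pos: [0.4447, -0.1661, 0.1815]
tcp_rot: [179.9, 0.1, 119.6]
wrist_force: [0.3, -0.9, 4.8]
opening: 0.0158
grasp_force: 33.2
```

Call:
{"method": "move_arm", "body": {
  "jaw": [0.85,0.85,0.85,0.85,0.85,0.85,0.85,0.85,0.85,0.85],
  "delta_pos": [
    [0,0,0.03],
    [0,0,0.038],
    [0,0,0.04],
    [0,0,0.038],
    [0,0.025,0.025],
    [0,0.035,0.01],
    [0.003,0.038,0],
    [0.005,0.038,0],
    [0.005,0.038,0],
    [0.005,0.038,0]
  ],
  "yaw": [0,0,0,0,-0.11,-0.11,-0.11,-0.11,-0.024,0]
}}

```text
time: 10.9
ee_pos: [0.4616, 0.0435, 0.3623]
tcp_rot: [179.9, -0.0, 93.5]
wrist_force: [0.3, 0.1, -0.2]
opening: 0.0161
grasp_force: 32.6
```

Call:
{"method": "move_arm", "body": {
  "jaw": [0.85,0.85,0.85,0.85,0.85,0.85,0.85],
  "delta_pos": [
    [0.005,0.038,0],
    [0,0.038,0],
    [0,0.038,0],
    [0,0.038,0],
    [0,0.03,0],
    [0,0.016,0],
    [0,0,0]
  ],
  "yaw": [0,0,0,0,0,0,0]
}}

```text
time: 11.48
ee_pos: [0.4666, 0.2428, 0.3614]
tcp_rot: [180.0, -0.0, 93.9]
wrist_force: [0.0, 0.4, -0.0]
opening: 0.0158
grasp_force: 32.6
```

```bash
python3 look.py w6 tray_assembly; python3 - <<'E'
from h import *
import pickle
print(bot.get_obs()["ee_pos"],bot.get_obs()["tcp_rot"],bot.get_obs()["opening"])
m,o=pickle.load(open("w6.pkl","rb"))
im=cv2.imread("pics/w6.png")
th=np.radians(3);c=np.array([.465,.295])
def P(x,y,z): return tuple(np.int32(proj(m,[c[0]+np.cos(th)*x-np.sin(th)*y,c[1]+np.sin(th)*x+np.cos(th)*y,z])))
q=[P(x,y,.01) for x,y in((-.038,-.0705),(.038,-.0705),(.038,.0705),(-.038,.0705))]
cv2.polylines(im,[np.array(q)],True,(0,0,255),1)
cv2.imwrite("pics/w6d.png",im)
E
```

```text
drift 0.0014484302547281003 11.5333
tray_assembly pin 0.58 [278.1 134.4] [0.4628 0.2961]
tray_assembly out 0.73 [287.8 129.4] 14036
[0.46684009 0.2395164  0.36159865] [1.79984426e+02 8.11752738e-03 9.36925626e+01] 0.015405614068424915
```

View pics/w6d.png

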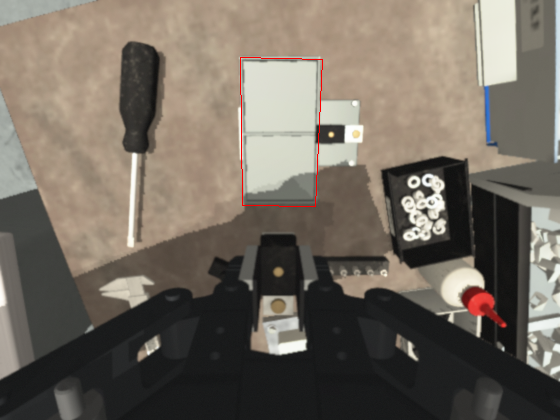

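The overlay fits and the held assembly is square (block at (278,262)). I'll place it in the near bay.

Call:
{"method": "move_arm", "body": {
  "jaw": [0.85,0.85,0.85,0.85,0.85,0.85,0.85,0.85],
  "delta_pos": [
    [0,0.03,-0.02],
    [0,0,-0.04],
    [0,0,-0.04],
    [0,0,-0.035],
    [0,0,-0.02],
    [0,0,-0.01],
    [0,0,-0.008],
    [0,0,0]
  ],
  "yaw": [0,0,0,0,0,0,0,0]
}}

```text
time: 12.3
ee_pos: [0.4671, 0.2691, 0.1879]
tcp_rot: [-180.0, 0.0, 93.6]
wrist_force: [0.3, -0.5, 0.4]
opening: 0.0154
grasp_force: 32.6
```

Release, lift and travel on toward block 1.

Call:
{"method": "move_arm", "body": {
  "jaw": [0.85,0.85,0.66,0.66,0.66,0.66,0.66,0.66,0.66,0.66],
  "delta_pos": [
    [0,0,-0.004],
    [0,0,0],
    [0,0,0],
    [0,0,0],
    [0,0,0],
    [0,0,0],
    [0,0,0.02],
    [0,0,0.03],
    [0,0,0.04],
    [0,0,0.03]
  ],
  "yaw": [0,0,0,0,0,0,0,0,0,0]
}}

```text
time: 13.13
ee_pos: [0.4667, 0.2698, 0.3069]
tcp_rot: [179.9, -0.0, 93.7]
wrist_force: [0.7, 0.5, 0.9]
opening: 0.0293
grasp_force: 0.0
```

Call:
{"method": "move_arm", "body": {
  "jaw": [0.62,0.62,0.62,0.62,0.62,0.62,0.62,0.62,0.62,0.62],
  "delta_pos": [
    [-0.006,-0.012,0],
    [-0.008,-0.018,0],
    [-0.009,-0.019,0],
    [-0.009,-0.019,0],
    [-0.008,-0.018,-0.015],
    [-0.008,-0.018,-0.02],
    [-0.008,-0.018,-0.02],
    [0,0,-0.017],
    [0,0,0],
    [0,0,0]
  ],
  "yaw": [0.12,0.12,0.12,0.12,0.12,0.12,0.12,0.12,0.12,0]
}}

```text
time: 13.97
ee_pos: [0.4105, 0.1475, 0.2316]
tcp_rot: [-180.0, -0.0, 155.8]
wrist_force: [-0.0, 0.2, 0.6]
opening: 0.0326
grasp_force: 0.0
```

```bash
cat > blk.py <<'E'
from h import *
import sys,pickle
tag,cx,cy,thd,kind=sys.argv[1:6]
c=np.array([float(cx),float(cy)]);th=np.radians(float(thd))
o=bot.get_obs();print(o["ee_pos"],o["tcp_rot"],o["opening"])
m,_=pickle.load(open(tag+".pkl","rb"));im=cv2.imread(f"pics/{tag}.png")
def P(x,y,z): return tuple(np.int32(np.round(proj(m,[c[0]+np.cos(th)*x-np.sin(th)*y,c[1]+np.sin(th)*x+np.cos(th)*y,z]))))
B={"block":[(.014,-.0135,.0135,.009)],"clip":[(.019,-.0175,.0175,.0095)],"tray":[(.01,-.0705,.0705,.038)]}[kind]
for z,ya,yb,w in B:
    cv2.polylines(im,[np.array([P(x,y,z) for x,y in((-w,ya),(w,ya),(w,yb),(-w,yb))])],True,(0,0,255),1)
cv2.imwrite(f"pics/{tag}d.png",im)
E
python3 look.py w7 block_a; python3 blk.py w7 .411 .148 66 block
```

```text
drift 0.0028522489415323538 14.0167
block_a pin 0.72 [278.4 227.9] [0.4116 0.147 ]
block_a out 0.77 [279.4 228.4] 1241
[0.41114289 0.1481113  0.23294214] [1.79956123e+02 4.50497846e-02 1.55335263e+02] 0.032185151754369465
```

View pics/w7d.png

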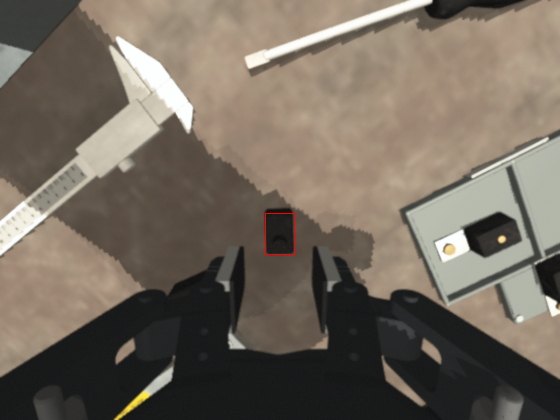

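The block sits exactly in its overlay (279,232) between the fingers, and the assembly lies flat in its bay at about (480,240). Descending to grip.

Call:
{"method": "move_arm", "body": {
  "jaw": [0.62,0.62,0.62,0.85,0.85,0.85,0.85,0.85],
  "delta_pos": [
    [0,0,-0.025],
    [0,0,-0.022],
    [0,0,-0.009],
    [0,0,0],
    [0,0,0],
    [0,0,0],
    [0,0,0],
    [0,0,0]
  ],
  "yaw": [0,0,0,0,0,0,0,0],
  "force": 30
}}

```text
time: 14.78
ee_pos: [0.4113, 0.148, 0.1773]
tcp_rot: [179.9, 0.1, 155.5]
wrist_force: [-0.1, -0.3, -0.2]
opening: 0.0168
grasp_force: 32.8
```

Call:
{"method": "move_arm", "body": {
  "jaw": [0.85,0.85,0.85,0.85,0.85,0.85,0.85,0.85,0.85,0.85],
  "delta_pos": [
    [0,0,0.03],
    [0,0,0.035],
    [0,0,0.04],
    [0,0,0.04],
    [0,-0.025,0.03],
    [0,-0.035,0.015],
    [0,-0.038,0],
    [0,-0.038,0],
    [0,-0.038,0],
    [0,-0.038,0]
  ],
  "yaw": [0,0,0,0,-0.115,-0.115,-0.115,-0.115,-0.115,-0.115]
}}

```text
time: 15.62
ee_pos: [0.4103, -0.0658, 0.3672]
tcp_rot: [179.9, 0.1, 115.7]
wrist_force: [0.3, -0.4, -0.5]
opening: 0.0167
grasp_force: 32.9
```

Call:
{"method": "move_arm", "body": {
  "jaw": [0.85,0.85,0.85,0.85,0.85,0.85,0.85,0.85,0.85,0.85],
  "delta_pos": [
    [0.009,-0.038,0],
    [0.009,-0.038,0],
    [0.009,-0.038,0],
    [0.009,-0.038,0],
    [0.009,-0.038,0],
    [0.009,-0.038,0],
    [0.009,-0.038,0],
    [0.009,-0.038,0],
    [0.009,-0.038,0],
    [0.009,-0.036,0]
  ],
  "yaw": [-0.1,-0.1,-0.1,-0.1,-0.078,0,0,0,0,0]
}}

```text
time: 16.45
ee_pos: [0.5008, -0.4443, 0.3666]
tcp_rot: [180.0, 0.0, 88.6]
wrist_force: [-0.1, 0.2, -0.5]
opening: 0.017
grasp_force: 32.9
```

Call:
{"method": "move_arm", "body": {
  "jaw": [0.85,0.85],
  "delta_pos": [
    [0,0,0],
    [0,0,0]
  ],
  "yaw": [0,0]
}}

```text
time: 16.62
ee_pos: [0.501, -0.444, 0.3644]
tcp_rot: [-179.9, -0.1, 88.5]
wrist_force: [-1.0, 0.3, 0.1]
opening: 0.0166
grasp_force: 32.9
```

```bash
python3 look.py w8 tray_block; python3 blk.py w8 .504 -.426 -1.7 tray
```

```text
drift 0.0005159426933206424 16.6667
tray_block pin 0.85 [280.2 170.7] [ 0.5026 -0.4275]
tray_block out 0.64 [284.2 168.1] 12670
[ 0.50076128 -0.44123131  0.3671396 ] [1.79962445e+02 2.04074535e-02 8.86619137e+01] 0.016738813224819578
```

View pics/w8d.png

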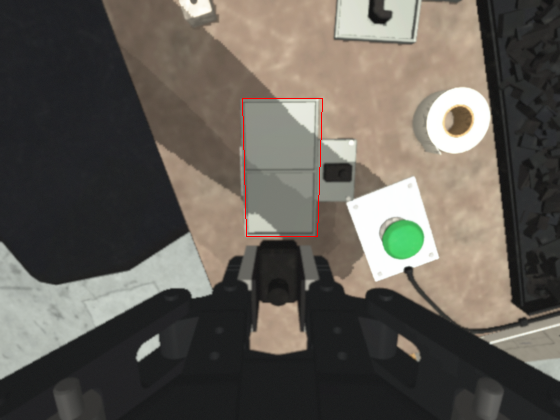

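The overlay fits to 3 px, so the tray origin is about (0.502, -0.426), and the block is held square. Placing it in the far bay.

Call:
{"method": "move_arm", "body": {
  "jaw": [0.85,0.85,0.85,0.85,0.85,0.85,0.85,0.85],
  "delta_pos": [
    [0,-0.018,-0.025],
    [0,0,-0.04],
    [0,0,-0.04],
    [0,0,-0.035],
    [0,0,-0.02],
    [0,0,-0.013],
    [0,0,-0.008],
    [0,0,0]
  ],
  "yaw": [0,0,0,0,0,0,0,0]
}}

```text
time: 17.43
ee_pos: [0.5009, -0.4593, 0.1851]
tcp_rot: [-180.0, -0.0, 88.7]
wrist_force: [0.9, -0.5, 0.4]
opening: 0.0167
grasp_force: 32.9
```

Call:
{"method": "move_arm", "body": {
  "jaw": [0.85,0.85,0.66,0.66,0.66,0.66,0.66,0.66,0.66,0.66],
  "delta_pos": [
    [0,0,-0.003],
    [0,0,0],
    [0,0,0],
    [0,0,0],
    [0,0,0],
    [0,0,0],
    [0,0,0.02],
    [0,0,0.035],
    [0,0,0.04],
    [0,0,0.04]
  ],
  "yaw": [0,0,0,0,0,0,0,0,0,0]
}}

```text
time: 18.27
ee_pos: [0.5006, -0.4599, 0.3184]
tcp_rot: [-179.9, -0.0, 88.6]
wrist_force: [0.9, -1.3, -0.0]
opening: 0.029
grasp_force: 0.0
```

Call:
{"method": "move_arm", "body": {
  "jaw": [0.62,0.62,0.62,0.62,0.62,0.62,0.62,0.62,0.62,0.62],
  "delta_pos": [
    [-0.012,0.03,0.015],
    [-0.012,0.038,0.015],
    [-0.012,0.038,0],
    [-0.012,0.038,0],
    [-0.012,0.038,0],
    [0,0.038,0],
    [0,0.038,0],
    [0,0.038,0],
    [0,0.038,0],
    [0,0.038,0]
  ],
  "yaw": [0.1,0.1,0.06,0,0,0,0,0,0,0]
}}

```text
time: 19.1
ee_pos: [0.4406, -0.0873, 0.3474]
tcp_rot: [179.9, 0.0, 103.5]
wrist_force: [1.5, 0.5, 1.2]
opening: 0.0323
grasp_force: 0.0
```

Call:
{"method": "move_arm", "body": {
  "jaw": [0.64,0.64,0.64,0.64,0.64,0.64],
  "delta_pos": [
    [-0.002,0.038,0],
    [0,0.034,-0.02],
    [0,0.01,-0.035],
    [0,0,-0.035],
    [0,0,-0.024],
    [0,0,0]
  ],
  "yaw": [0.01,0,0,0,0,0]
}}

```text
time: 19.6
ee_pos: [0.4375, -0.0065, 0.2285]
tcp_rot: [-179.6, -0.1, 104.2]
wrist_force: [-0.6, 0.6, -0.4]
opening: 0.0306
grasp_force: 0.0
```

```bash
python3 look.py w9 block_a; python3 blk.py w9 .4385 -.0055 14 block
```

```text
drift 0.0015196351151466059 19.65
block_a pin 0.87 [282.2 226.9] [ 0.4381 -0.0058]
block_a out 0.79 [282.2 227.7] 1379
[ 0.43951993 -0.00710652  0.23455457] [1.79918340e+02 2.24959587e-02 1.04084011e+02] 0.030910169046041113
```

View pics/w9d.png

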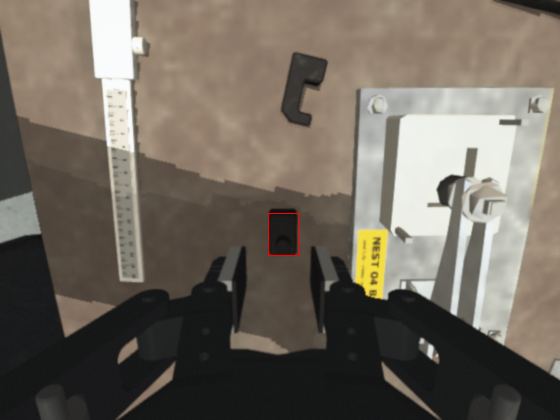

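The block fits its overlay at (283,233), and the fixture plate edge at column 355 is about 44 mm off, which clears the fingers. Gripping.

Call:
{"method": "move_arm", "body": {
  "jaw": [0.64,0.64,0.64,0.85,0.85,0.85,0.85,0.85],
  "delta_pos": [
    [0,0.001,-0.025],
    [0,0,-0.021],
    [0,0,-0.009],
    [0,0,0],
    [0,0,0],
    [0,0,0],
    [0,0,0],
    [0,0,0]
  ],
  "yaw": [0,0,0,0,0,0,0,0],
  "force": 30
}}

```text
time: 20.42
ee_pos: [0.4396, -0.006, 0.1791]
tcp_rot: [179.9, 0.0, 104.1]
wrist_force: [1.0, 0.3, 0.5]
opening: 0.0161
grasp_force: 33.2
```

Call:
{"method": "move_arm", "body": {
  "jaw": [0.85,0.85,0.85,0.85,0.85,0.85,0.85,0.85,0.85,0.85],
  "delta_pos": [
    [0,0,0.03],
    [0,0,0.035],
    [0,0,0.04],
    [0,0,0.04],
    [0,-0.025,0.03],
    [0,-0.035,0.015],
    [0,-0.038,0],
    [0,-0.038,0],
    [0,-0.038,0],
    [0,-0.038,0]
  ],
  "yaw": [0,0,0,0,-0.1,-0.1,-0.072,0,0,0]
}}

```text
time: 21.25
ee_pos: [0.4387, -0.2197, 0.3688]
tcp_rot: [179.9, 0.0, 88.5]
wrist_force: [1.2, 1.0, -0.1]
opening: 0.0166
grasp_force: 33.2
```

Call:
{"method": "move_arm", "body": {
  "jaw": [0.85,0.85,0.85,0.85,0.85,0.85,0.85,0.85,0.85,0.85],
  "delta_pos": [
    [0.013,-0.034,0],
    [0.013,-0.035,0],
    [0.013,-0.035,0],
    [0.013,-0.035,0],
    [0.012,-0.033,0],
    [0,0,-0.03],
    [0,0,-0.04],
    [0,0,-0.04],
    [0,0,-0.03],
    [0,0,0]
  ],
  "yaw": [0,0,0,0,0,0,0,0,0,0]
}}

```text
time: 22.08
ee_pos: [0.5017, -0.3889, 0.2209]
tcp_rot: [-179.5, -0.3, 88.5]
wrist_force: [-0.3, 0.1, -2.8]
opening: 0.0163
grasp_force: 33.2
```

Call:
{"method": "move_arm", "body": {
  "jaw": [0.85,0.85,0.85,0.85],
  "delta_pos": [
    [0.001,-0.002,-0.015],
    [0,0,-0.015],
    [0,0,-0.008],
    [0,0,0]
  ],
  "yaw": [0,0,0,0]
}}

```text
time: 22.42
ee_pos: [0.5041, -0.3918, 0.1899]
tcp_rot: [-180.0, -0.0, 88.5]
wrist_force: [0.0, 0.2, -0.3]
opening: 0.0167
grasp_force: 33.2
```

Call:
{"method": "move_arm", "body": {
  "jaw": [0.85,0.85,0.66,0.66,0.66,0.66,0.66,0.66,0.66,0.66],
  "delta_pos": [
    [0,0,-0.007],
    [0,0,0],
    [0,0,0],
    [0,0,0],
    [0,0,0],
    [0,0,0],
    [0,0,0.02],
    [0,0,0.035],
    [0,0,0.04],
    [0,0,0.04]
  ],
  "yaw": [0,0,0,0,0,0,0,0,0,0]
}}

```text
time: 23.25
ee_pos: [0.5038, -0.3916, 0.3192]
tcp_rot: [-179.9, -0.0, 88.5]
wrist_force: [0.4, -0.7, 0.2]
opening: 0.0289
grasp_force: 0.0
```

Call:
{"method": "move_arm", "body": {
  "jaw": [0.64,0.64,0.64,0.64,0.64,0.64,0.64,0.64,0.64,0.64],
  "delta_pos": [
    [-0.015,0.03,0.015],
    [-0.015,0.037,0.015],
    [-0.015,0.037,0],
    [-0.016,0.037,0],
    [-0.016,0.037,0],
    [0,0.038,0],
    [0,0.038,0],
    [0,0.038,0],
    [0,0.038,0],
    [0,0.038,0]
  ],
  "yaw": [0.026,0,0,0,0,0,0,0,0,0]
}}

```text
time: 24.08
ee_pos: [0.4268, -0.0231, 0.3481]
tcp_rot: [179.9, 0.0, 90.0]
wrist_force: [1.0, 0.8, -0.0]
opening: 0.0307
grasp_force: 0.0
```

Call:
{"method": "move_arm", "body": {
  "jaw": [0.64,0.64,0.64,0.64,0.64,0.64],
  "delta_pos": [
    [0,0.036,0],
    [0,0.038,-0.02],
    [0,0.027,-0.035],
    [0,0,-0.035],
    [0,0,-0.024],
    [0,0,0]
  ],
  "yaw": [0,0,0,0,0,0]
}}

```text
time: 24.58
ee_pos: [0.4258, 0.0739, 0.2317]
tcp_rot: [-179.6, 0.1, 90.1]
wrist_force: [0.0, -0.3, -0.1]
opening: 0.0308
grasp_force: 0.0
```

```bash
python3 look.py w10 clip_a; python3 blk.py w10 .427 .079 0 clip
```

```text
drift 0.0016765950681051356 24.6333
clip_a pin 0.89 [287.7 220.6] [0.4301 0.0769]
clip_a out 0.84 [283.4 220.3] 1583
[0.42784765 0.07340241 0.23784522] [ 1.79911921e+02 -1.37718731e-02  8.99878824e+01] 0.031033325092905413
```

View pics/w10d.png

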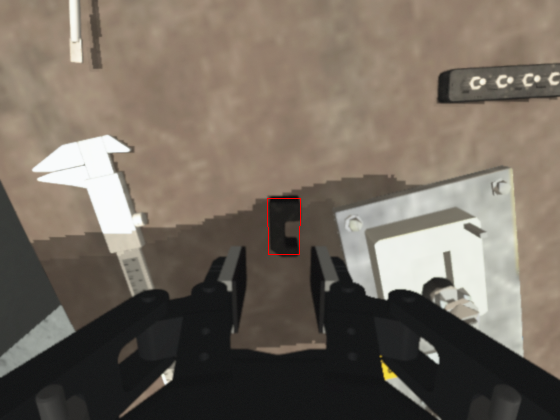

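The clip fits its overlay at (285,226), and the fixture plate edge at about column 337 is about 31 mm off. I'll narrow the jaws to about 25 mm before descending.

Call:
{"method": "move_arm", "body": {
  "jaw": [0.71,0.71,0.71,0.71,0.71],
  "delta_pos": [
    [0,0.005,-0.01],
    [0,0,-0.015],
    [0,0,0],
    [0,0,0],
    [0,0,-0.004]
  ],
  "yaw": [0,0,0,0,0]
}}

```text
time: 25.15
ee_pos: [0.4281, 0.0786, 0.2087]
tcp_rot: [179.9, -0.0, 90.0]
wrist_force: [-1.1, 0.5, -0.1]
opening: 0.0245
grasp_force: 0.0
```

Call:
{"method": "move_arm", "body": {
  "jaw": [0.71,0.71,0.71,0.85,0.85,0.85,0.85],
  "delta_pos": [
    [0,0,-0.01],
    [0,0,-0.01],
    [0,0,-0.007],
    [0,0,0],
    [0,0,0],
    [0,0,0],
    [0,0,0]
  ],
  "yaw": [0,0,0,0,0,0,0]
}}

```text
time: 25.73
ee_pos: [0.4276, 0.0786, 0.1805]
tcp_rot: [180.0, -0.0, 90.0]
wrist_force: [-0.1, 0.3, -0.1]
opening: 0.0182
grasp_force: 32.3
```

Call:
{"method": "move_arm", "body": {
  "jaw": [0.85,0.85,0.85,0.85,0.85,0.85,0.85,0.85,0.85,0.85],
  "delta_pos": [
    [0,0,0.03],
    [0,0,0.035],
    [0,0,0.04],
    [0,0,0.04],
    [0,-0.025,0.03],
    [0,-0.035,0.015],
    [0,-0.038,0],
    [0,-0.038,0],
    [0,-0.038,0],
    [0,-0.038,0]
  ],
  "yaw": [0,0,0,0,-0.052,0,0,0,0,0]
}}

```text
time: 26.57
ee_pos: [0.427, -0.1352, 0.3709]
tcp_rot: [179.9, 0.0, 87.0]
wrist_force: [0.3, 0.6, -0.5]
opening: 0.0179
grasp_force: 32.3
```

Call:
{"method": "move_arm", "body": {
  "jaw": [0.85,0.85,0.85,0.85,0.85,0.85,0.85,0.85],
  "delta_pos": [
    [0.02,-0.034,0],
    [0.03,-0.025,0],
    [0.035,-0.01,0],
    [0.035,0,0],
    [0.035,0,0],
    [0.018,0,0],
    [0,0,0],
    [0,0,0]
  ],
  "yaw": [0,0,0,0,0,0,0,0]
}}

```text
time: 27.23
ee_pos: [0.6012, -0.2024, 0.3693]
tcp_rot: [-179.9, -0.0, 87.1]
wrist_force: [-0.3, -1.0, -0.5]
opening: 0.0183
grasp_force: 32.3
```

Call:
{"method": "move_arm", "body": {
  "jaw": [0.85,0.85,0.85,0.85,0.85,0.85,0.85,0.85],
  "delta_pos": [
    [0,0.001,-0.025],
    [0,0,-0.04],
    [0,0,-0.04],
    [0,0,-0.035],
    [0,0,-0.02],
    [0,0,-0.012],
    [0,0,-0.008],
    [0,0,0]
  ],
  "yaw": [0,0,0,0,0,0,0,0]
}}

```text
time: 27.9
ee_pos: [0.5999, -0.2015, 0.1899]
tcp_rot: [-180.0, -0.0, 87.0]
wrist_force: [-0.7, -0.6, 0.4]
opening: 0.0181
grasp_force: 32.3
```

Call:
{"method": "move_arm", "body": {
  "jaw": [0.85,0.85,0.66,0.66,0.66,0.66,0.66,0.66,0.66,0.66],
  "delta_pos": [
    [0,0,-0.006],
    [0,0,0],
    [0,0,0],
    [0,0,0],
    [0,0,0],
    [0,0,0],
    [0,0,0.02],
    [0,0,0.035],
    [0,0,0.04],
    [0,0,0.04]
  ],
  "yaw": [0,0,0,0,0,0,0,0,0,0]
}}

```text
time: 28.73
ee_pos: [0.6001, -0.2013, 0.3204]
tcp_rot: [-179.9, -0.0, 87.0]
wrist_force: [1.2, 0.6, -0.1]
opening: 0.0294
grasp_force: 0.0
```

Call:
{"method": "move_arm", "body": {
  "jaw": [0.66,0.66,0.66,0.66,0.66,0.66,0.66,0.66],
  "delta_pos": [
    [-0.03,-0.03,0.03],
    [-0.03,-0.03,0.03],
    [-0.01,-0.03,0.02],
    [0,-0.03,0],
    [0,-0.03,0],
    [0,-0.03,0],
    [0,0,0],
    [0,0,0]
  ],
  "yaw": [0,0,0,0,0,0,0,0]
}}

```text
time: 29.4
ee_pos: [0.542, -0.3711, 0.3867]
tcp_rot: [-180.0, -0.0, 86.9]
wrist_force: [0.1, -0.1, 1.0]
opening: 0.0287
grasp_force: 0.0
```

```bash
python3 look.py w11 clip_a,block_a,tray_clip,gauge_block; python3 - <<'E'
from h import *
im=cv2.imread("pics/w11.png")
t=camera("top")[190:260,120:450,::-1]
t=cv2.resize(t,(560,119),interpolation=cv2.INTER_CUBIC)
cv2.imwrite("pics/fin.png",np.vstack([im,t]))
E
```

```text
drift 0.00035788966059063787 29.45
clip_a pin 0.81 [325.2  85.5] [ 0.5964 -0.2714]
clip_a pin 0.62 [331.3  10.7] [ 0.604  -0.2008]
clip_a pin 0.23 [247.9 229. ] [ 0.5031 -0.4249]
clip_a out 0.56 [323.7  81.1] 611
clip_a out 0.55 [328.5  12. ] 542
block_a pin 0.9 [248.2 199.1] [ 0.5063 -0.389 ]
block_a pin 0.56 [248.7 258.2] [ 0.5011 -0.4619]
block_a out 0.72 [245.5 201.8] 406
block_a out 0.53 [250.9 262.1] 188
tray_clip pin 0.66 [325.8  47.3] [ 0.5978 -0.2345]
tray_clip out 0.8 [342.2  57.7] 10794
gauge_block pin 0.68 [163.7  83. ] [ 0.4276 -0.2591]
gauge_block out 0.77 [162.5  81.1] 1779
```

View pics/fin.png

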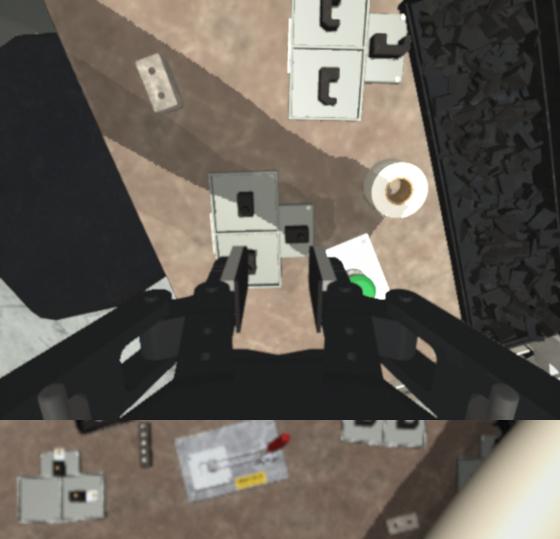

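The final picture shows both clips in the clip tray (328,12) and (328,86), and both blocks in the block tray (246,203) and (251,262). The assembly lies flat in its bay, and the gauge block has not moved.

```bash
python3 -c "
from workcell import bot
print(bot.job_done())"
```

```text
the job is handed in; nothing more can be done
None
```

All five parts are flat in the bays of their matching trays, the gauge block is where it was, and the job was handed in at about 30 s of the 128 s allowed; the hand-in call returned no verdict.

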